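Shut down the instrument drying drawer

ROBOT

A 6-joint arm with a two-finger parallel gripper is mounted at the origin on the work surface. World frame = base frame: x ahead of the robot, y to its left, z up, the work surface at z = 0. Lengths are in m, angles in rad, forces in N, time in s.
With the tool pointing down it reaches from about 0.15 to 0.775 m from the base axis. Payload 6.1 kg.
Tool frame: the origin (TCP) lies between the finger pads, 19 mm behind the fingertips; this is the grasp point; z points along the fingers, y is the direction in which the jaws open and shut (so a half turn about z gives the same grasp; the last joint's range is limited). The gripper opens to 85 mm and grips with 20 to 120 N. Pads are 22 mm wide; open, the fingers measure 114 mm over their backs; the gripper's body (76 mm by 85 mm) begins 54 mm behind the grasp point. The pads swing forward as they close: fully open they stand 13 mm farther back than shut.
Start: joints at [0, 0.126, -0.04, 1.405, 0, 1.571], TCP at [0.525, -0, 0.25] pointing down, gripper open.
Joint ranges: [-2.72, 2.72], [-0.95, 1.95], [-1.27, 1.35], [-1.78, 2.02], [-1.46, 1.47], [-3.14, 3.14]. Speed limits (rad/s): [2.39, 2.39, 3.01, 3.14, 3.14, 3.14].

INTERFACE

Orientations are given as a rotation vector (axis times angle).
In Python, from plant import get_obs, viewer, ticket gives the robot as it stands.
- The arm moves only by the tool servo_tool, never from a script. Its argument "steps" is a list of rows, each a list of 3 entries, a list of its own where there are three numbers: the closure, from 0 (fully open) to 1 (shut), then the shift along the world's x, y, z in m, then the turn, a rotation vector about the world's x, y, z in rad. In form: [[hand, [tx, ty, tz], [rx, ry, rz]], ...]. A call has 1 to 20 rows; each row is the pose to reach, as a shift and turn from the pose measured when the call began; what a row does not reach only later rows make up. A row lasts 1/8 s, in which the tool goes at most 62.5 mm and 10.7 degrees, less where a joint would pass 70% of its speed; a pose out of reach is approached as far as the arm can. A call with a gripper value outside its range is refused whole. The fingers move at their own pace and stop on an object; the grip force is fixed at half the most. Time passes only in rows, so rows that repeat a pose let the fingers close. It gives the time, the measured TCP pose, the force and the opening at its end, in the units of the state.
- get_obs(): the state, without advancing time (a new reading comes with each control period).
- viewer.camera(name): name is "scene" or "side" or "wrist"; returns a dict with "img" (420x560x3 uint8, blue, green, red), "range_z" (420x560 float32, m along the optical axis (not along the pixel's ray), 0 where there is no reading), "intrinsics" (3x3 intrinsics, pixels), "extrinsics" (4x4, takes a point from camera to world coordinates). Camera axes: x right, y up, looking along -z (the intrinsics and any distortion apply to the point x, -y, -z); pixel columns grow to the right and rows downward; lengths in m; the calibration is good to about 2 mm. A picture is of the moment at which its call begins.
- ticket.close_job(): hands the job in, once; it reports no verdict.
The state is a dict: "time_s": time; "joint_positions": joint angles; "qvel": joint speeds; "joint_torque": joint torques, N m; "tool_pos": TCP position; "tcp_rot": TCP orientation; "wrist_force": force on the tool from outside, world axes, zero at the start; "wrist_torque": the same for the moment, N m; "finger_gap": finger opening in m.
Only numpy, scipy, OpenCV 4.12 (cv2) and the standard library are available. Lean on these libraries where they do the work, as an engineer would, in place of code of your own. Each camera call takes 0.05 s, during which the arm holds its last target. There are 200 camera calls.

TASK

The cassette in the white instrument dryer is dry, so shut the dryer down: turn the pointer knob on its sloping panel back to the black zero mark, and push the open blue-fronted drawer fully home until it seats in its catch, without slamming it. The cassette stays lying in the drawer, and everything else on the counter stays where it is.

Things in the scene. Friction and masses are not known exactly. Their poses are not given: they have to be found in the camera images.
- dryer: White instrument dryer, fixed; 340 wide (y), 250 deep (x), 186 high. Origin: centre of underside, on the counter; its -x looks to the robot, yaw varies. Drawer bay below; above it a panel slopes up at 35 degrees from a front lip (x -140, z 112; 15 past the closed drawer's front) to the flat top (x -35 to 125). Panel normal (-0.574, 0, 0.819): a tool pointing into it is tilted 35 degrees.
- drawer (a joint): Drawer opening, m: 0 = home against its stop, grows along the dryer's -x to 0.15; starts at 0.07 to 0.12. Slides with 1.5 N plus 8 N per m/s, stays where left. A spring roller catch resists from 0.014 to 0.006 (about 5.5 N in all, friction included), then pulls it in over the last few mm and holds it.
- drawer_handle (a point): Middle of the steel bow handle: round bar 10 thick along the dryer's y, straight over 76, 110 over its feet, 30 before the drawer's front. At opening q (mm) it is at (-155 - q, 0, 65.5) in the dryer's frame. The drawer's blue front is a flat upright panel 318 wide, 20 to 104 above the counter. Pushing on the bar or anywhere on the front works.
- drawer_in (a point): Centre of the drawer's inner floor, 26.5 above the counter; moves with the drawer. Inside the drawer is 188 (x) by 268 (y), walls 59 high.
- dial (a joint): Knob angle, rad: 0 = its white pointer line is at the black zero mark, at the top of the dial (up the slope); grows clockwise seen looking into the panel (red marks, warm air), negative = blue marks, cool air. Turns from -2.1 to 2.1 with no stop or click at zero; friction about 0.06 N m; stays where left; starts at 0.5 to 1.4.
- dial_grip (a point): On the knob's axis at grip height, 31 out from the panel; (-105.3, -80, 174.6) in the dryer's frame. Its z = knob axis, out of the panel; its x = where the pointer points; turns with the knob. Black bar grip 44 long (x), 13 wide (y), from 8 to 38 out from the panel, over a round skirt 46 across (top 8 out from the panel) and a white dial plate 88 across, 3 thick.
- cassette: Perforated steel instrument cassette with blue rails lying loose in the drawer, 90 x 180 x 26, about 0.35 kg. Origin: centre of its underside.
- open_cassette: Bystander: opened steel cassette, base 120 x 180 x 12 with its lid standing up 130 on its +x side. Origin: centre of the underside.
- tubs: Bystander: stack of four clear tubs, 105 x 105 x 90, beside the dryer. Origin: centre of the underside.
- soap: Bystander: pale green soap pump bottle, 66 diameter, 181 high. Origin: centre of the underside. It and the spray bottle may have swapped places.
- spray: Bystander: white trigger spray bottle, 84 diameter, 215 high. Origin: centre of the underside.
- retainer_case: Bystander: purple retainer case, 75 x 80 x 26, lying on the dryer's flat top. Origin: centre of the underside.
- mouse: Bystander: black computer mouse, 105 x 62 x 34. Origin: centre of the underside.
- pliers: Bystander: orthodontic pliers lying flat, 150 x 58 x 14, handles to their -x. Origin: on the counter, near the middle.
Mind the look-alikes: they are no part of the job. Leave any purple or red look-alike of the cassette alone.

How it is judged:
By the outcome, as a careful person would: the job done as asked, in the order asked, and still so for the second after the job is handed in, with the robot touching nothing.
It also fails if it takes over 56 s, if anything falls off the work surface, if the arm or the gripper's body presses on something with over 40 N, if the wrist force passes 120 N, or if a joint passes its speed limit or range.

## Working session

There is one attempt and no reset: what is moved stays moved. The work goes in short steps, Python scripts to look and compute and a tool call to move; the robot and the scene stay as the last step left them, time stands still between calls to the robot, and variables do not carry over. Pictures are saved under pics/ and viewed, about 8 in all and at most 12, crops included, and the job is handed in when it is done.

Besides the shell and the picture viewer there is one more tool, called after "Emit:" as name(argument=value, ...) on one line, values as JSON. servo_tool: Moves the arm, as the interface text tells. Its arguments: {"type":"object","properties":{"steps":{"type":"array","items":{"type":"array"}}},"required":["steps"]}

```bash
mkdir -p pics; cat > h.py <<'E'
import numpy as np, cv2
from plant import get_obs, viewer, ticket
def shot(n,save=None):
    c=viewer.camera(n)
    if save: cv2.imwrite('pics/'+save,c['img'])
    return c
def cloud(c):
    z=c['range_z'];K=c['intrinsics'];v,u=np.mgrid[:z.shape[0],:z.shape[1]]
    p=np.stack([(u-K[0,2])/K[0,0]*z,-(v-K[1,2])/K[1,1]*z,-z],-1)
    T=c['extrinsics'];w=p@T[:3,:3].T+T[:3,3]; w[z<=0]=np.nan
    return w
E
python3 - <<'E'
from h import *
a=shot('scene');b=shot('side');np.savez('s0.npz',a=a['img'],b=b['img'],wa=cloud(a),wb=cloud(b))
cv2.imwrite('pics/scene0.png',a['img']);cv2.imwrite('pics/side0.png',b['img'])
print(get_obs());print(a['extrinsics'],b['extrinsics'],a['intrinsics'])
E
```

```text
{'time_s': 0.1, 'joint_positions': array([-2.69713523e-05,  1.26324272e-01, -4.05058309e-02,  1.40538017e+00,
       -2.97540058e-05,  1.57080655e+00]), 'qvel': array([ 0.00169541, -0.00248616,  0.00238474, -0.00170302,  0.00186948,
        0.00091267]), 'joint_torque': array([-1.61755201e-03, -4.36907172e+01,  3.53606522e+01,  1.36335523e-02,
       -5.14612566e-05,  1.73892335e-06]), 'tool_pos': array([ 5.24667143e-01, -2.23868912e-05,  2.49304442e-01]), 'tcp_rot': array([-2.22079035e+00, -2.22070781e+00,  1.60303173e-03]), 'wrist_force': array([ 0.55612648,  0.53494577, -0.02864489]), 'wrist_torque': array([-0.03633854, -0.05853221, -0.00790029]), 'finger_gap': 0.08506033281650151}
[[ 0.68299038  0.58366242 -0.43916092 -0.10442351]
 [-0.73036064  0.53758032 -0.42140329 -0.59072918]
 [-0.009873    0.60856025  0.79344625  1.24917739]
 [ 0.          0.          0.          1.        ]] [[-3.68684058e-01  7.59614156e-01 -5.35778312e-01 -4.11943356e-01]
 [-9.29553576e-01 -3.00358244e-01  2.13810839e-01  3.82060491e-01]
 [ 1.48830665e-03  5.76863293e-01  8.16839351e-01  1.58116997e+00]
 [ 0.00000000e+00  0.00000000e+00  0.00000000e+00  1.00000000e+00]] [[484.98545349   0.         281.8780371 ]
 [  0.         484.98545349 205.85120057]
 [  0.           0.           1.        ]]
```

View pics/scene0.png

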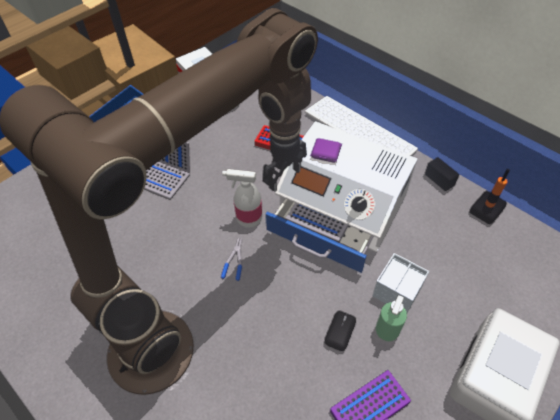

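View pics/side0.png

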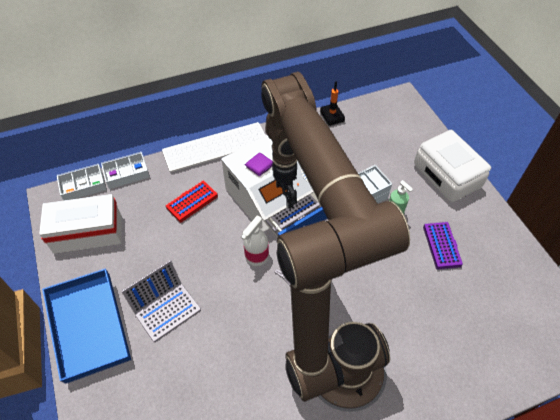

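The scene view shows the dryer with its dial near (358,205), the blue drawer front around (315,240), and the handle near (312,250). The arm hides most of it in the side view. Next I'll localise it.

```bash
python3 - <<'E'
from h import *
d=np.load('s0.npz');a=d['a'];w=d['wa']
im=a.astype(int);B,G,R=im[...,0],im[...,1],im[...,2]
v,u=np.mgrid[:420,:560]
roi=(u>262)&(u<372)&(v>205)&(v<272)
m=roi&(B>R+50)&(B>G+25)&(w[...,2]>0.03)&(w[...,2]<.098)
p=w[m];print(m.sum())
# front plane (vertical): fit line x = a*y+b robustly
q=p[:,:2].copy()
for _ in range(6):
    l=np.polyfit(q[:,1],q[:,0],1);r=q[:,0]-np.polyval(l,q[:,1]);q=q[abs(r)<max(.004,1.5*r.std())]
print('front line',l,'yaw',-np.arctan(l[0]),len(q),r.std(),q[:,1].min(),q[:,1].max())
# top plane
t=w[(abs(w[...,2]-.186)<.006)&(u>280)&(u<420)&(v>110)&(v<215)]
print('top',len(t),np.median(t[:,2])); 
rc=cv2.minAreaRect(t[:,:2].astype(np.float32)*1000);print(rc)
c=cv2.resize(a[110:280,255:425],None,fx=3.5,fy=3.5,interpolation=cv2.INTER_CUBIC);cv2.imwrite('pics/crop0.png',c)
np.set_printoptions(precision=4,suppress=True)
for pt in [(358,205),(312,254),(325,150)]: print(pt,w[pt[1],pt[0]])
E
```

```text
131
front line [-0.25744681  0.55649163] yaw 0.2519750542935237 89 0.0022176650733218392 -0.14347135069117872 -0.0034835808797121226
top 4069 0.185330752148263
((733.2103271484375, -61.36717224121094), (242.60963439941406, 342.9795837402344), 13.198840141296387)
(358, 205) [ 0.6406 -0.1719  0.1687]
(312, 254) [ 0.5139 -0.1198  0.002 ]
(325, 150) [0.7094 0.0097 0.2098]
```

View pics/crop0.png

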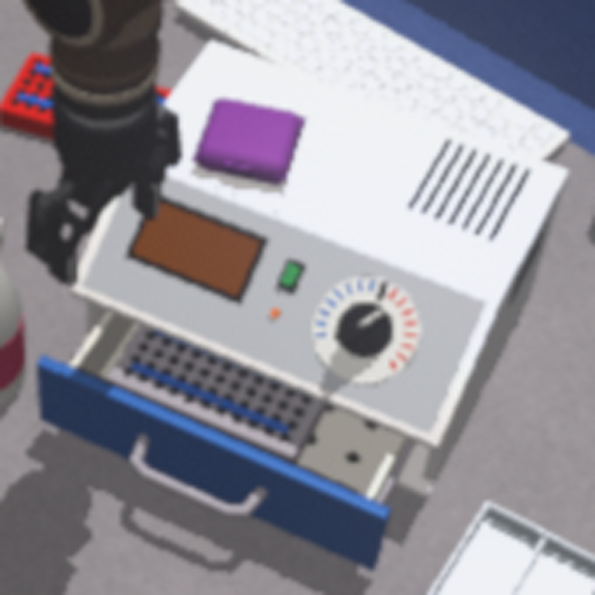

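```bash
cat > pose.py <<'E'
from h import *
def Rz(t): return np.array([[np.cos(t),-np.sin(t),0],[np.sin(t),np.cos(t),0],[0,0,1]])
P=np.array([[np.cos(np.radians(35)),0,-np.sin(np.radians(35))],[0,1,0],[np.sin(np.radians(35)),0,np.cos(np.radians(35))]]) # cols: up-slope, y, normal
E
python3 - <<'E'
from pose import *
np.set_printoptions(precision=4,suppress=True)
d=np.load('s0.npz');a=d['a'];w=d['wa'];im=a.astype(int)
v,u=np.mgrid[:420,:560]
sat=im.max(-1)-im.min(-1)
m=(u>285)&(u<400)&(v>165)&(v<240)&(w[...,2]>.116)&(w[...,2]<.182)&(sat<25)&(im.min(-1)>130)
p=w[m]
for _ in range(6):
    c=p.mean(0);n=np.linalg.svd(p-c,full_matrices=False)[2][2];n*=np.sign(n[2]);r=(p-c)@n
    p=p[abs(r)<max(.002,1.5*r.std())]
yaw=np.arctan2(-n[1],-n[0]);print('panel',len(p),n,'yaw',np.degrees(yaw),'tilt',np.degrees(np.arccos(n[2])),r.std())
t=w[(abs(w[...,2]-.1855)<.004)&(u>280)&(u<420)&(v>110)&(v<215)&(sat<30)]
for y in (np.radians(13.2),yaw):
    q=t@Rz(y); print('top in rot frame x',np.percentile(q[:,0],[.3,1,99,99.7]),'y',np.percentile(q[:,1],[.3,1,99,99.7]))
    # panel plane: (-.574 x + .819 z)=const ; at x-x0=-140,z=.112
    k=p@Rz(y)@np.array([-.5736,0,.8192]); print('x0 from panel',(.112*.8192+.14*.5736-np.median(k))/.5736)
E
```

```text
panel 1542 [-0.5428 -0.1346  0.829 ] yaw 13.929671368231151 tilt 34.001008817637725 0.0011732278622007578
top in rot frame x [0.5899 0.6435 0.8159 0.8181] y [-0.3969 -0.395  -0.0631 -0.0579]
x0 from panel 0.6902055493978219
top in rot frame x [0.5857 0.6406 0.8127 0.8146] y [-0.4062 -0.4043 -0.0726 -0.0679]
x0 from panel 0.6867577720437578
```

```bash
cat >> pose.py <<'E'
from scipy.spatial.transform import Rotation as Ro
yaw=np.radians(13.6);O=Rz(yaw)@np.array([.689,-.229,0])
def world(p): return O+Rz(yaw)@np.asarray(p)
def toolrot(th):
    F=Rz(yaw)@P; s,y,n=F.T
    x=-(np.cos(th)*s-np.sin(th)*y); z=-n
    return Ro.from_matrix(np.stack([x,np.cross(z,x),z],1))
def delta(pos,R):
    o=get_obs();return np.round(pos-o['tool_pos'],4),np.round((R*Ro.from_rotvec(o['tcp_rot']).inv()).as_rotvec(),4)
np.set_printoptions(precision=4,suppress=True)
E
python3 - <<'E'
from pose import *
g=world([-.1053,-.08,.1746]);n=Rz(yaw)@P[:,2];print(O,g,n)
print(delta(g+.09*n,toolrot(.9)))
E
```

```text
[ 0.7235 -0.0606  0.    ] [ 0.64   -0.1631  0.1746] [-0.5575 -0.1349  0.8192]
(array([ 0.0652, -0.1752, -0.001 ]), array([-0.1352, -0.6183,  0.8792]))
```

Emit:
servo_tool(steps=[[0,[0.01,-0.05,0.03],[0,0,0.1]],[0,[0.03,-0.1,0.03],[-0.04,-0.2,0.28]],[0,[0.065,-0.175,0.01],[-0.135,-0.618,0.879]],[0,[0.065,-0.175,0],[-0.135,-0.618,0.879]],[0,[0.065,-0.175,0],[-0.135,-0.618,0.879]],[0,[0.065,-0.175,0],[-0.135,-0.618,0.879]],[0,[0.065,-0.175,0],[-0.135,-0.618,0.879]],[0,[0.065,-0.175,0],[-0.135,-0.618,0.879]],[0,[0.065,-0.175,0],[-0.135,-0.618,0.879]],[0,[0.065,-0.175,0],[-0.135,-0.618,0.879]]])

```text
time_s: 1.35
tool_pos: [0.5901, -0.1748, 0.2495]
tcp_rot: [0.843, 2.452, 0.44]
wrist_force: [-0.4, 0.8, 0.1]
finger_gap: 0.0855
```

```bash
python3 - <<'E'
from pose import *
o=get_obs();print(o['joint_positions'],o['tool_pos'],o['time_s'])
g=world([-.1053,-.08,.1746]);n=Rz(yaw)@P[:,2];print(delta(g+.09*n,toolrot(.9)))
a=shot('wrist','w1.png');np.savez('w1.npz',img=a['img'],w=cloud(a),K=a['intrinsics'],T=a['extrinsics'])
E
```

```text
[-0.4529 -0.0732 -0.3938  0.7558  0.3737  0.3051] [ 0.5901 -0.1748  0.2495] 1.35
(array([-0.0003, -0.0004, -0.0012]), array([-0.0001, -0.0006, -0.0001]))
```

View pics/w1.png

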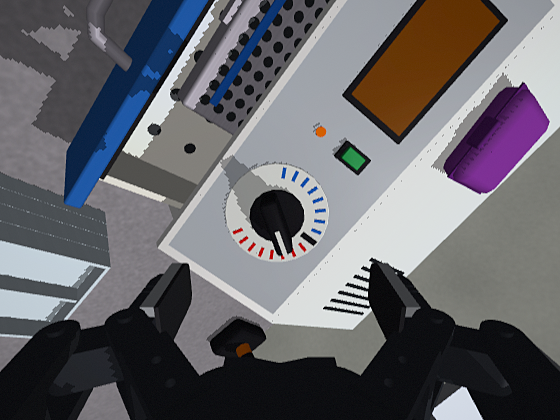

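The wrist view shows the dial at (277,213), the white pointer ending near (281,247) and the black zero mark at (309,239). Now to compute the axis and angle from the marks.

```bash
cat > dial.py <<'E'
from pose import *
def ray(K,T,uv,n,d):
    uv=np.atleast_2d(uv).astype(float);r=np.c_[(uv[:,0]-K[0,2])/K[0,0],-(uv[:,1]-K[1,2])/K[1,1],-np.ones(len(uv))]@T[:3,:3].T
    return T[:3,3]+r*((d-T[:3,3]@n)/(r@n))[:,None]
def panel(w,img,box):
    v,u=np.mgrid[:420,:560];im=img.astype(int);x0,x1,y0,y1=box
    m=(u>x0)&(u<x1)&(v>y0)&(v<y1)&(im.max(-1)-im.min(-1)<35)&(im.min(-1)>120)&(w[...,2]>.118)&(w[...,2]<.178)
    p=w[m]
    for _ in range(8):
        c=np.median(p,0);c=p.mean(0);n=np.linalg.svd(p-c,full_matrices=False)[2][2];n*=np.sign(n[2]);r=(p-c)@n
        p=p[abs(r)<max(.0012,1.5*r.std())]
    return n,c@n,len(p),r.std()
E
python3 - <<'E'
from dial import *
d=np.load('w1.npz');img,w,K,T=[d[k] for k in('img','w','K','T')]
n,dd,N,s=panel(w,img,(165,420,100,310));yw=np.arctan2(-n[1],-n[0])
print(n,np.degrees(yw),np.degrees(np.arccos(n[2])),N,s)
print('d vs model',dd,n@world([-.14,0,.112]))
F=Rz(yw)@P; s_,y_,_=F.T;nn=F[:,2]
C0=world([-.1053,-.08,.1746])-.031*nn
im=img.astype(int);B,G,R=im[...,0],im[...,1],im[...,2];hsv=cv2.cvtColor(img,cv2.COLOR_BGR2HSV)
v,u=np.mgrid[:420,:560];near=np.hypot(u-277,v-213)<56
mk=near&(hsv[...,1]>110)&(hsv[...,2]>80)
# mark blobs -> plane (3 out) -> circle fit
k,lab,st,ce=cv2.connectedComponentsWithStats(mk.astype(np.uint8))
ce=np.array([ce[i] for i in range(1,k) if st[i,4]>12]);X=ray(K,T,ce,nn,dd+.003)
A=np.c_[X@s_,X@y_];M=np.c_[2*A,np.ones(len(A))];sol=np.linalg.lstsq(M,(A**2).sum(1),rcond=None)[0]
c=sol[:2];rad=np.sqrt(sol[2]+c@c);print('marks',len(A),'c',c,'rad',rad,'res',np.hypot(*(A-c).T)-rad,'model',C0@s_,C0@y_)
ang=lambda q:np.arctan2(-(q[:,1]-c[1]),q[:,0]-c[0])
print('mark angles',np.round(np.sort(ang(A)),3))
# black mark
bm=(np.hypot(u-309,v-239)<9)&(hsv[...,2]<70);q=ray(K,T,np.c_[u[bm],v[bm]],nn,dd+.003);q=np.c_[q@s_,q@y_];print('zero',bm.sum(),ang(q.mean(0)[None]))
# pointer: white inside dark knob
pm=(np.hypot(u-279,v-235)<22)&(hsv[...,2]>150)&(hsv[...,1]<60)
k,lab,st,ce=cv2.connectedComponentsWithStats(pm.astype(np.uint8))
for i in range(1,k):
    if st[i,4]<10: continue
    uv=np.c_[u[lab==i],v[lab==i]];q=ray(K,T,uv,nn,dd+.038);q=np.c_[q@s_,q@y_];m=q.mean(0)-c
    e=np.linalg.svd(q-q.mean(0),full_matrices=False)[2][0];e*=np.sign(e@m)
    print(st[i],ce[i],'ang centre',np.arctan2(-m[1],m[0]),'dir',np.arctan2(-e[1],e[0]),np.hypot(*m))
print('grip world',s_*c[0]+y_*c[1]+nn*(dd+.031),world([-.1053,-.08,.1746]))
E
```

```text
[-0.5545 -0.1407  0.8202] 14.235191120236356 34.89639722244191 16164 0.0005445830048516249
d vs model -0.21998849540267207 -0.220747065625338
marks 15 c [ 0.5771 -0.3197] rad 0.036336474741112755 res [ 0.0001  0.0001  0.0001 -0.     -0.0001  0.0001 -0.0003 -0.0002 -0.0002
  0.0001 -0.0001 -0.0003  0.      0.0011 -0.0004] model 0.5754500587817466 -0.31545188026376364
mark angles [-2.08  -1.82  -1.561 -1.3   -1.042 -0.782 -0.522 -0.261  0.261  0.52
  1.045  1.305  1.565  1.826  2.089]
zero 77 [-0.0005]
[275 231  17  26 125] [281.28  244.072] ang centre 0.5606934407317978 dir 0.5417875496708583 0.011441872918693198
[292 230   9  22 117] [296.0598 240.2991] ang centre -0.17993248795271766 dir 1.1243007376118648 0.01662551480709601
[258 235  23  22 189] [266.6984 245.7196] ang centre 1.4263098215403336 dir 0.19356778348989753 0.013886479946508358
grip world [ 0.6419 -0.167   0.1762] [ 0.64   -0.1631  0.1746]
```

```bash
cat >> pose.py <<'E'
yaw=np.radians(14.24);G=np.array([.6419,-.167,.1762]);O=G-Rz(yaw)@np.array([-.1053,-.08,.1746]);nn=Rz(yaw)@P[:,2]
E
python3 - <<'E'
from pose import *
print(O,nn); 
for h in(.05,.001): print(delta(G+h*nn,toolrot(.55)))
E
```

```text
[ 0.7243 -0.0636  0.0016] [-0.556  -0.1411  0.8192]
(array([ 0.024 ,  0.0007, -0.0323]), array([-0.1949, -0.0489,  0.2977]))
(array([ 0.0512,  0.0076, -0.0725]), array([-0.1949, -0.0489,  0.2977]))
```

Emit:
servo_tool(steps=[[0,[0.012,0,-0.016],[-0.1,-0.024,0.15]],[0,[0.024,0.001,-0.032],[-0.195,-0.049,0.298]],[0,[0.024,0.001,-0.032],[-0.195,-0.049,0.298]],[0,[0.031,0.0025,-0.042],[-0.195,-0.049,0.298]],[0,[0.038,0.004,-0.052],[-0.195,-0.049,0.298]],[0,[0.044,0.006,-0.062],[-0.195,-0.049,0.298]],[0,[0.051,0.0075,-0.072],[-0.195,-0.049,0.298]],[0,[0.051,0.0075,-0.072],[-0.195,-0.049,0.298]]])

```text
time_s: 2.4
tool_pos: [0.6409, -0.1668, 0.1759]
tcp_rot: [0.385, 2.534, 0.315]
wrist_force: [0.3, -0.2, -0.1]
finger_gap: 0.0857
```

Emit:
servo_tool(steps=[[0.4,[0,0,0],[0,0,0]],[0.6,[0,0,0],[0,0,0]],[0.75,[0,0,0],[0,0,0]],[0.85,[0,0,0],[0,0,0]],[1,[0,0,0],[0,0,0]],[1,[0,0,0],[0,0,0]],[1,[0,0,0],[0,0,0]],[1,[0,0,0],[0,0,0]]])

```text
time_s: 3.4
tool_pos: [0.6409, -0.1674, 0.1763]
tcp_rot: [0.385, 2.534, 0.313]
wrist_force: [-4.9, -3.5, 3.7]
finger_gap: 0.012
```

```bash
python3 - <<'E'
from pose import *
o=get_obs();print(o['joint_positions'],o['wrist_force'],o['wrist_torque'],o['finger_gap'])
print(delta(G+.001*nn,toolrot(0.0)))
a=shot('wrist','w2.png')
E
```

```text
[-0.4006  0.0405 -0.4483  0.5747  0.353  -0.0062] [-4.8991 -3.5474  3.6543] [-0.6966  0.8352 -0.2482] 0.011954101069238113
(array([0.0005, 0.0003, 0.0008]), array([-0.3052, -0.0792,  0.4512]))
```

View pics/w2.png

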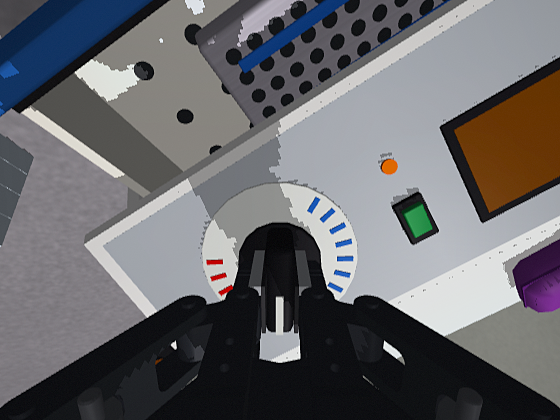

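The wrist view shows the bar grip held squarely between the pads, with the pointer line between them at (278,312). Now I'll turn it to zero.

Emit:
servo_tool(steps=[[1,[0,0,0],[-0.051,-0.013,0.075]],[1,[0,0,0],[-0.102,-0.026,0.15]],[1,[0,0,0],[-0.153,-0.039,0.225]],[1,[0,0,0],[-0.204,-0.052,0.3]],[1,[0,0,0],[-0.255,-0.065,0.376]],[1,[0,0,0],[-0.306,-0.078,0.451]],[1,[0,0,0],[-0.306,-0.078,0.451]],[1,[0,0,0],[-0.306,-0.078,0.451]],[1,[0,0,0],[-0.306,-0.078,0.451]]])

```text
time_s: 4.58
tool_pos: [0.6408, -0.1684, 0.1762]
tcp_rot: [-0.311, 2.516, 0.096]
wrist_force: [-1.6, -5.0, 0.6]
finger_gap: 0.0118
```

```bash
python3 - <<'E'
from pose import *
o=get_obs();print(o['joint_positions'],o['wrist_force'],o['wrist_torque'],o['finger_gap'])
print(delta(G+.001*nn,toolrot(0.0)),nn)
E
```

```text
[-0.401   0.04   -0.4492  0.5729  0.3509 -0.5549] [-1.5886 -4.9862  0.6118] [-1.0202  0.7243 -0.4884] 0.01175528149003319
(array([0.0005, 0.0012, 0.0008]), array([ 0.0018, -0.0014,  0.003 ])) [-0.556  -0.1411  0.8192]
```

Emit:
servo_tool(steps=[[0.7,[0,0,0],[0,0,0]],[0.4,[0,0,0],[0,0,0]],[0,[0,0,0],[0,0,0]],[0,[0,0,0],[0,0,0]],[0,[0,0,0],[0,0,0]],[0,[-0.006,-0.001,0.009],[0,0,0]],[0,[-0.014,-0.0035,0.02],[0,0,0]],[0,[-0.028,-0.007,0.041],[0,0,0]],[0,[-0.05,-0.013,0.074],[0,0,0]],[0,[-0.05,-0.013,0.074],[0,0,0]],[0,[-0.05,-0.013,0.074],[0,0,0]]])

```text
time_s: 5.95
tool_pos: [0.5906, -0.1816, 0.2507]
tcp_rot: [-0.311, 2.515, 0.095]
wrist_force: [0.7, -0.0, -0.2]
finger_gap: 0.0853
```

```bash
python3 - <<'E'
from pose import *
a=shot('wrist','w3.png');np.savez('w3.npz',img=a['img'],w=cloud(a),K=a['intrinsics'],T=a['extrinsics']);b=shot('scene');np.savez('s3.npz',img=b['img'],w=cloud(b),K=b['intrinsics'],T=b['extrinsics'])
E
```

```text
(no output)
```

View pics/w3.png

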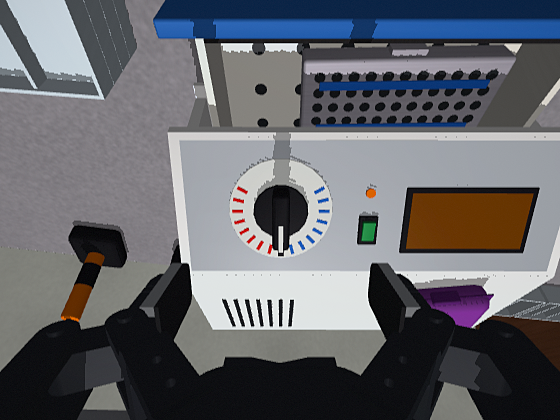

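The wrist view shows the pointer at (281,238) pointing at the (hidden) zero mark, with the red and blue marks symmetric about it. I'll quantify that and measure the drawer front.

```bash
python3 - <<'E'
from dial import *
d=np.load('w3.npz');img,w,K,T=[d[k] for k in('img','w','K','T')]
n,dd,N,s=panel(w,img,(175,400,135,265));yw=np.arctan2(-n[1],-n[0])
print(np.degrees(yw),np.degrees(np.arccos(n[2])),N)
F=Rz(yw)@P; s_,y_,nn=F.T
hsv=cv2.cvtColor(img,cv2.COLOR_BGR2HSV)
v,u=np.mgrid[:420,:560];near=np.hypot(u-281,v-208)<56
mk=near&(hsv[...,1]>110)&(hsv[...,2]>80)
k,lab,st,ce=cv2.connectedComponentsWithStats(mk.astype(np.uint8))
ce=np.array([ce[i] for i in range(1,k) if st[i,4]>12]);X=ray(K,T,ce,nn,dd+.003)
A=np.c_[X@s_,X@y_];M=np.c_[2*A,np.ones(len(A))];sol=np.linalg.lstsq(M,(A**2).sum(1),rcond=None)[0]
c=sol[:2];print('c',c,np.sqrt(sol[2]+c@c))
a=np.sort(np.arctan2(-(A[:,1]-c[1]),A[:,0]-c[0]));k=np.round(a/.2611);off=np.mean(a-k*.2611);print('marks',a.round(3),'zero offset',off)
pm=(np.hypot(u-281,v-238)<14)&(hsv[...,2]>150)&(hsv[...,1]<60)
k,lab,st,ce=cv2.connectedComponentsWithStats(pm.astype(np.uint8))
for i in range(1,k):
    if st[i,4]<10: continue
    q=ray(K,T,np.c_[u[lab==i],v[lab==i]],nn,dd+.038);q=np.c_[q@s_,q@y_];m=q.mean(0)-c
    e=np.linalg.svd(q-q.mean(0),full_matrices=False)[2][0];e*=np.sign(e@m)
    print(st[i],'centre',np.arctan2(-m[1],m[0]),'dir',np.arctan2(-e[1],e[0]),np.hypot(*m))
# drawer front top edge: blue pts z~.104
Rl=(w-O)@Rz(yaw)
for nm,ww,im in(('wrist',w,img),('scene',np.load('s3.npz')['w'],np.load('s3.npz')['img'])):
    h=cv2.cvtColor(im,cv2.COLOR_BGR2HSV);L=(ww-O)@Rz(yaw)
    b=(h[...,0]>100)&(h[...,0]<125)&(h[...,1]>130)&(L[...,2]>.015)&(L[...,2]<.112)&(abs(L[...,1])<.165)&(L[...,0]<-.16)&(L[...,0]>-.3)
    for lo,hi in((.02,.095),(.097,.11)):
        q=L[b&(L[...,2]>lo)&(L[...,2]<hi)]
        if len(q): print(nm,lo,len(q),np.percentile(q[:,0],[2,50,98]),np.percentile(q[:,1],[1,99]),np.percentile(q[:,2],[1,99]))
E
```

```text
14.241732687236155 34.88588658531692 15922
c [ 0.5768 -0.3202] 0.03622981989646758
marks [-2.077 -1.817 -1.556 -1.302 -1.041 -0.781 -0.519 -0.26   0.262  0.522
  0.784  1.044  1.306  1.559  1.825  2.085] zero offset 0.0021243596289151276
[279 226   4  26 104] centre -0.013686197339965307 dir 0.0010791707381255687 0.010843875060363193
[268 234   4  11  37] centre 0.6106401694517402 dir -0.06889213115154527 0.014002798657845433
[289 234   6  12  56] centre -0.6280525899490389 dir 0.12636282841375016 0.014487459759631154
[284 248   6   4  10] centre -0.2342850812388401 dir 1.0568807519330925 0.020539872041176434
wrist 0.02 5697 [-0.2171 -0.2165 -0.2158] [-0.1551  0.0986] [0.0704 0.0947]
wrist 0.097 9379 [-0.2168 -0.2123 -0.2055] [-0.1554  0.0899] [0.0974 0.1048]
scene 0.02 895 [-0.2204 -0.2172 -0.214 ] [-0.1168  0.147 ] [0.0289 0.0945]
scene 0.097 438 [-0.2195 -0.2137 -0.2066] [-0.1556  0.1507] [0.0971 0.1069]
```

```bash
cat >> pose.py <<'E'
def push(q,tilt=60):  # tip on bar axis at opening q
    t=np.radians(tilt);z=np.array([np.sin(t),0,-np.cos(t)]);x=np.array([-np.cos(t),0,-np.sin(t)])
    L=np.array([-.155-q,0,.0655])-.024*z
    R=Ro.from_matrix(Rz(yaw)@np.stack([x,np.cross(z,x),z],1));p=O+Rz(yaw)@L;p[2]=L[2];return p,R
E
python3 - <<'E'
from pose import *
for q in(.20,.14,.0915,0): p,R=push(q);print(q,p,delta(p,R))
d=np.load('s0.npz');w=d['wa']
for nm,(u,v) in dict(mouse=(340,330),pliers=(235,262),spraytop=(243,175),spray=(248,207),soap=(392,322)).items(): print(nm,np.nanmedian(w[v-3:v+4,u-3:u+4].reshape(-1,3),0))
E
```

```text
0.2 [ 0.36   -0.156   0.0775] (array([-0.2305,  0.0251, -0.1717]), array([ 0.1079, -0.4257,  0.003 ]))
0.14 [ 0.4182 -0.1412  0.0775] (array([-0.1723,  0.0399, -0.1717]), array([ 0.1079, -0.4257,  0.003 ]))
0.0915 [ 0.4652 -0.1293  0.0775] (array([-0.1253,  0.0518, -0.1717]), array([ 0.1079, -0.4257,  0.003 ]))
0 [ 0.5539 -0.1068  0.0775] (array([-0.0366,  0.0743, -0.1717]), array([ 0.1079, -0.4257,  0.003 ]))
mouse [ 0.3706 -0.3399  0.0332]
pliers [0.337  0.0311 0.0008]
spraytop [0.4761 0.118  0.2123]
spray [0.4585 0.0891 0.1026]
soap [ 0.4454 -0.4373  0.1101]
```

Emit:
servo_tool(steps=[[0.3,[-0.05,0.01,0.02],[0,0,0]],[0.6,[-0.1,0.02,0.02],[0.03,-0.12,0]],[1,[-0.14,0.03,0],[0.08,-0.3,0]],[1,[-0.175,0.039,-0.04],[0.108,-0.426,0.003]],[1,[-0.175,0.039,-0.08],[0.108,-0.426,0.003]],[1,[-0.175,0.039,-0.12],[0.108,-0.426,0.003]],[1,[-0.174,0.0395,-0.15],[0.108,-0.426,0.003]],[1,[-0.172,0.04,-0.172],[0.108,-0.426,0.003]],[1,[-0.172,0.04,-0.172],[0.108,-0.426,0.003]],[1,[-0.172,0.04,-0.172],[0.108,-0.426,0.003]]])

```text
time_s: 7.3
tool_pos: [0.4187, -0.1411, 0.0775]
tcp_rot: [-0.26, 2.082, 0.151]
wrist_force: [-0.2, 0.4, 1.1]
finger_gap: 0.0001
```

```bash
python3 - <<'E'
from pose import *
o=get_obs();print(o['joint_positions'],o['wrist_force'],o['finger_gap'])
for q in(.1,.0915,.02,0): p,R=push(q);print(q,delta(p,R))
shot('scene','s4.png');shot('wrist','w4.png')
E
```

```text
[-0.8213 -0.2748 -1.2379 -0.0856  0.8634 -0.7403] [-0.2019  0.441   1.1083] 0.00012184531717030134
0.1 (array([ 0.0383,  0.0097, -0.    ]), array([-0.0005,  0.0001, -0.0006]))
0.0915 (array([ 0.0465,  0.0118, -0.    ]), array([-0.0005,  0.0001, -0.0006]))
0.02 (array([ 0.1158,  0.0294, -0.    ]), array([-0.0005,  0.0001, -0.0006]))
0 (array([ 0.1352,  0.0343, -0.    ]), array([-0.0005,  0.0001, -0.0006]))
```

View pics/w4.png

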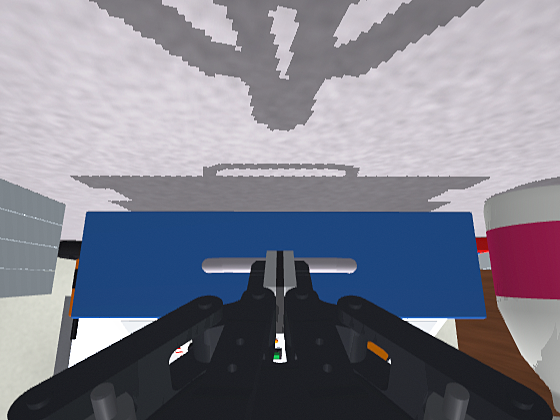

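The wrist view shows the shut fingertips at (280,260), centred in front of the bow handle bar (205–355, 265). I'll push gently.

Emit:
servo_tool(steps=[[1,[0.012,0.003,0],[0,0,0]],[1,[0.024,0.006,0],[0,0,0]],[1,[0.034,0.0086,0],[0,0,0]],[1,[0.039,0.0099,0],[0,0,0]],[1,[0.042,0.0107,0],[0,0,0]],[1,[0.045,0.0114,0],[0,0,0]],[1,[0.048,0.0122,0],[0,0,0]],[1,[0.051,0.0129,0],[0,0,0]],[1,[0.055,0.014,0],[0,0,0]],[1,[0.06,0.0152,0],[0,0,0]],[1,[0.065,0.0165,0],[0,0,0]],[1,[0.07,0.0178,0],[0,0,0]],[1,[0.075,0.019,0],[0,0,0]],[1,[0.08,0.0203,0],[0,0,0]],[1,[0.085,0.0216,0],[0,0,0]],[1,[0.09,0.0228,0],[0,0,0]],[1,[0.095,0.0241,0],[0,0,0]],[1,[0.1,0.0254,0],[0,0,0]],[1,[0.104,0.0264,0],[0,0,0]],[1,[0.108,0.0274,0],[0,0,0]]])

```text
time_s: 9.9
tool_pos: [0.5273, -0.1141, 0.0784]
tcp_rot: [-0.261, 2.08, 0.149]
wrist_force: [-1.8, -2.4, 0.7]
finger_gap: -0.0001
```

```bash
python3 - <<'E'
from pose import *
o=get_obs();print(o['wrist_force'])
for q in(.014,.006,0): p,R=push(q);print(q,delta(p,R))
E
```

```text
[-1.775  -2.3549  0.7226]
0.014 (array([ 0.013 ,  0.0039, -0.0009]), array([ 0.0012,  0.0017, -0.0004]))
0.006 (array([ 0.0207,  0.0058, -0.0009]), array([ 0.0012,  0.0017, -0.0004]))
0 (array([ 0.0266,  0.0073, -0.0009]), array([ 0.0012,  0.0017, -0.0004]))
```

Contact is light. Continue slowly through the catch.

Emit:
servo_tool(steps=[[1,[0.003,0.0008,0],[0,0,0]],[1,[0.006,0.0016,0],[0,0,0]],[1,[0.009,0.0024,0],[0,0,0]],[1,[0.011,0.003,0],[0,0,0]],[1,[0.013,0.0036,0],[0,0,0]],[1,[0.0145,0.004,0],[0,0,0]],[1,[0.016,0.0044,0],[0,0,0]],[1,[0.0175,0.0048,0],[0,0,0]],[1,[0.019,0.0052,0],[0,0,0]],[1,[0.0205,0.0056,0],[0,0,0]],[1,[0.022,0.006,0],[0,0,0]],[1,[0.0235,0.0064,0],[0,0,0]],[1,[0.0245,0.0067,0],[0,0,0]]])

```text
time_s: 11.52
tool_pos: [0.552, -0.1073, 0.0785]
tcp_rot: [-0.262, 2.08, 0.149]
wrist_force: [-0.4, -2.0, 0.4]
finger_gap: -0.0001
```

Emit:
servo_tool(steps=[[1,[0.001,0.0003,0],[0,0,0]],[1,[0.002,0.0005,0],[0,0,0]],[1,[0.002,0.0005,0],[0,0,0]]])

```text
time_s: 11.9
tool_pos: [0.554, -0.1065, 0.0784]
tcp_rot: [-0.262, 2.08, 0.15]
wrist_force: [-0.8, 0.6, 1.0]
finger_gap: -0.0005
```

```bash
python3 - <<'E'
from pose import *
o=get_obs();print(o['wrist_force'])
for q in(0,): p,R=push(q);print(q,delta(p,R))
E
```

```text
[-0.7871  0.5568  1.0479]
0 (array([-0.0001, -0.0003, -0.0009]), array([ 0.0007,  0.0016, -0.0013]))
```

Emit:
servo_tool(steps=[[1,[0.001,0.0003,0],[0,0,0]],[1,[0.002,0.0005,0],[0,0,0]],[1,[0.002,0.0005,0],[0,0,0]]])

```text
time_s: 12.28
tool_pos: [0.5561, -0.106, 0.0784]
tcp_rot: [-0.262, 2.08, 0.15]
wrist_force: [0.1, -0.4, 0.3]
finger_gap: -0.0001
```

```bash
python3 - <<'E'
from pose import *
print(get_obs()['wrist_force'])
a=shot('scene');L=(cloud(a)-O)@Rz(yaw);h=cv2.cvtColor(a['img'],cv2.COLOR_BGR2HSV)
b=(h[...,0]>100)&(h[...,0]<125)&(h[...,1]>130)&(L[...,2]>.025)&(L[...,2]<.095)&(abs(L[...,1])<.165)&(L[...,0]<-.1)&(L[...,0]>-.2)
print(b.sum(),np.percentile(L[b][:,0],[5,50,95]))
E
```

```text
[ 0.1157 -0.3528  0.2999]Traceback (most recent call last):
  File "<stdin>", line 5, in <module>
    return _quantile_unchecked(
        a, q, axis, out, overwrite_input, method, keepdims, weights)
    return _ureduce(a,
                    func=_quantile_ureduce_func,
    ...<5 lines>...
                    overwrite_input=overwrite_input,
                    method=method)
    r = func(a, **kwargs)
    result = _quantile(arr,
                       quantiles=q,
    ...<2 lines>...
                       out=out,
                       weights=wgt)
    slices_having_nans = np.isnan(arr[-1, ...])
                                  ~~~^^^^^^^^^
IndexError: index -1 is out of bounds for axis 0 with size 0
```

Emit:
servo_tool(steps=[[1,[0.001,0.0003,0],[0,0,0]],[1,[0.002,0.0005,0],[0,0,0]],[1,[0.003,0.0008,0],[0,0,0]],[1,[0.003,0.0008,0],[0,0,0]]])

```text
time_s: 12.82
tool_pos: [0.5572, -0.1056, 0.0779]
tcp_rot: [-0.259, 2.081, 0.149]
wrist_force: [-32.8, -7.3, 18.8]
finger_gap: 0.0003
```

```bash
python3 - <<'E'
from pose import *
print(get_obs()['wrist_force'])
a=shot('wrist','w5.png');L=(cloud(a)-O)@Rz(yaw);h=cv2.cvtColor(a['img'],cv2.COLOR_BGR2HSV)
b=(h[...,0]>100)&(h[...,0]<125)&(h[...,1]>130)&(L[...,2]>.02)&(L[...,2]<.1)&(abs(L[...,1])<.165)&(L[...,0]<-.08)&(L[...,0]>-.25)
print(b.sum(),np.percentile(L[b][:,0],[5,50,95]) if b.any() else '')
E
```

```text
[-32.7897  -7.2617  18.7613]
52648 [-0.1243 -0.1231 -0.122 ]
```

View pics/w5.png

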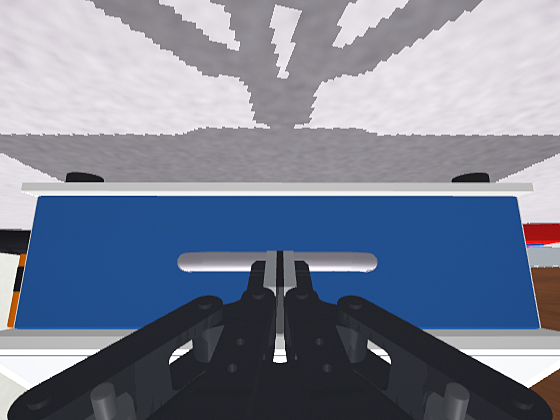

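The wrist view shows the drawer flush in its bay, hard against its stop. Next I'll back off and check.

Emit:
servo_tool(steps=[[1,[-0.004,-0.001,0],[0,0,0]],[1,[-0.015,-0.0038,0],[0,0,0]],[1,[-0.04,-0.01,0],[0,0,0]],[1,[-0.08,-0.02,0.02],[0,0,0]],[1,[-0.11,-0.028,0.06],[0,0,0]],[1,[-0.13,-0.033,0.12],[0,0,0]],[1,[-0.14,-0.036,0.17],[0,0,0]],[1,[-0.14,-0.036,0.18],[0,0,0]],[1,[-0.14,-0.036,0.18],[0,0,0]]])

```text
time_s: 14.0
tool_pos: [0.4171, -0.1417, 0.2581]
tcp_rot: [-0.26, 2.08, 0.148]
wrist_force: [-0.4, 0.2, -0.6]
finger_gap: 0.0001
```

```bash
python3 - <<'E'
from pose import *
print(get_obs()['wrist_force'])
a=shot('wrist');L=(cloud(a)-O)@Rz(yaw);h=cv2.cvtColor(a['img'],cv2.COLOR_BGR2HSV)
b=(h[...,0]>100)&(h[...,0]<125)&(h[...,1]>130)&(L[...,2]>.02)&(L[...,2]<.1)&(abs(L[...,1])<.165)&(L[...,0]<-.08)&(L[...,0]>-.25)
print(b.sum(),np.percentile(L[b][:,0],[5,50,95]) if b.any() else '')
s=shot('scene');c=lambda i:cv2.resize(i[100:350,200:450],(400,400))
cv2.imwrite('pics/f.png',np.hstack([cv2.resize(a['img'][:,80:500],(400,400)),c(s['img'])]))
E
```

```text
[-0.4009  0.1807 -0.6035]
13117 [-0.1245 -0.1233 -0.1221]
```

View pics/f.png

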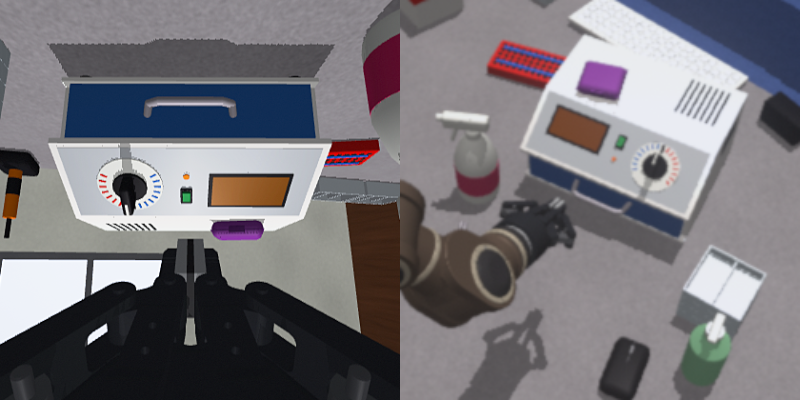

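Drawer seated and still home after release, pointer at zero, bystanders in place, arm clear.

```bash
python3 -c "
from plant import ticket
print(ticket.close_job())"
```

```text
the job is handed in; nothing more can be done
None
```

The dryer is shut down: I turned the knob back to zero first, then pushed the drawer home by its handle. I handed the job in at about 14 s of the 56 s allowed.

- **Knob:** it started at about 0.55 rad. After I let go, the pointer's direction read 0.001 rad and its centre -0.014 rad, so the two readings differ slightly. The dial marks were symmetric to about 0.002 rad.
- **Drawer:** it was open about 91 mm. I pushed at up to about 40 mm/s, slowing to about 12 mm/s through the catch, which pulled it in. I then pressed it against its stop, where the wrist force reached about 38 N. That is close to the 40 N limit on the arm and gripper body, but the contact was at the fingertips.
- **Seating:** after I backed off, the drawer front read -123.3 mm against a nominal -125 mm. That is within the 2 mm calibration, and it did not move when released.
- **Surroundings:** in the final pictures the neighbouring objects in view are where they were and the arm touches nothing. The open cassette and the pliers were out of view in those crops; the arm's path kept well clear of the pliers. The cassette can't be seen in the closed drawer; it was lying flat when last seen, before the push.

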